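Roll a rock core into the V rest

TASK

Roll the long rock core that lies on the bench sideways, up the low ramp and into the groove of the V rest, then push it along the groove until its end is against the stop plate. The rock is cracked: only push it gently with the fingers, never pinch it, lift it or tip it. Leave the short standing core and the other things on the bench where they are.

Things in the scene. Friction and masses are not known exactly. Their poses are not given: they have to be found in the camera images.
- core: The long rock core: loose solid cylinder of banded beige stone, smooth, 48 mm diameter, 140 mm long, 0.5 to 0.8 kg. It lies on its side left or right of the rest, nothing between, within 0.2 rad of parallel with the groove, and rolls easily (left at 0.1 m/s it stops within about 10 mm). Origin at its centre, 24 mm above the bench; x along its axis (ends alike); y, z turn as it rolls.
- v_rest: The V rest: low aluminium bar fixed to the bench, 260 mm long, 106 mm wide, a V groove along its top. Origin on the bench under the middle of the groove; x along the groove to the stop plate (roughly away from the robot), y across, z up. The groove's open end is at x = -130 mm. The long core, home against the stop, has its centre at x = 60, y = 0, z = 29 mm here.
- groove (a point): Bottom line of the groove, at its middle, 1.5 mm above the bench; axes as the rest's. Across y, alike on both sides: smooth flanks rise at 30 degrees to level lips 10 mm high, from 15 to 18 mm off the middle; then a ramp falls at 16 degrees to the bench, 53 mm off the middle. Past the lip the core drops in. Pushing it up a ramp takes 4 to 10 N, along the groove 1.5 to 4 N.
- stop_face (a point): Middle of the stop plate's face towards the groove's open end, on the axis of a core lying in the groove (x = +130 mm, 29 mm above the bench). The plate is steel, 62 mm wide, 46 mm high, 8 mm thick, standing across the far end of the groove.
- short_core: A short piece of the same core standing on end on the other side of the rest, 48 mm in diameter, 56 mm high, loose; origin at the centre of its underside. Not to be disturbed.
- loupe: Round steel-rimmed lens with a black handle, lying flat beyond the work, 155 mm long, 10 mm high; origin under the lens. Not to be disturbed.
- petri_dish: Closed glass dish, 70 mm in diameter, 16 mm high, beyond the rest; origin under its centre. Not to be disturbed.
- forceps: Steel forceps lying flat beyond the work, 135 mm long, 9 mm high; origin under the middle. Not to be disturbed.
- probe: Needle with a green handle lying flat near the robot at the right, on a sheet of paper, 140 mm long, 9 mm high; origin under the middle. Not to be disturbed.
- jar: Amber glass jar with a white cap, 60 mm in diameter, 85 mm high, at the right; origin under its centre. Not to be disturbed.
- beaker: Glass beaker, 68 mm in diameter, 90 mm high, at the left; origin under its centre. Not to be disturbed.
There are look-alikes about, which are no part of the job. What is meant by the core is not green or turquoise, and is the larger of those in its own colour.

How it is judged (in metres and radians):
On the way, in this order (a step that is already met when the one before it is completed fails the run):
1. the core rolls on the bench or up the ramp (angular speed of core above 0.4 rad/s and height (world z) of core below 0.036 m), for 0.15 s.
2. the core lies in the groove of the V rest (y of core in the frame of v_rest between -0.004 and 0.004 m and z of core in the frame of v_rest below 0.032 m and angle between the x axis of core and the x axis of v_rest, either way round below 0.06 rad), for 0.2 s.
At the end, for the whole second after the job is handed in: The long core lies at rest in the groove (axis within 4 mm of the groove's middle, its height within 3 mm and its direction within 0.06 rad of the groove's) with its end within 4 mm of the stop plate (all of step 2 and z of core in the frame of v_rest above 0.026 m and x of core in the frame of v_rest between 0.056 and 0.064 m and linear speed of core below 0.01 m/s); the robot touches nothing.
It fails at once if the core is lifted off what it rolls on (its axis above 30 mm while more than 80 mm off the groove's middle, or above 40 mm anywhere) or tipped up at one end (height (world z) of core above 0.04 m or (height (world z) of core above 0.03 m and (y of core in the frame of v_rest above 0.08 m or y of core in the frame of v_rest below -0.08 m)) or angle between core's own x axis and vertical below 1.35 rad or angle between core's own x axis and vertical above 1.79 rad).
It fails at once if the core is pinched or pushed hard (more than 35 N from the fingers) (contact force between the fingers and core above 35 N).
It fails at once if the short standing core is moved by more than 15 mm or knocked over (distance of short_core from where it was at the start of the episode above 0.015 m or angle between short_core's own z axis and vertical above 0.3 rad).
It fails at once if something else on the bench is moved by more than 15 mm (distance of any of loupe, petri_dish, forceps, probe, jar, beaker from where it was at the start of the episode above 0.015 m).
It also fails if it takes over 67 s, if anything falls off the work surface, if the arm or the gripper's body presses on something with over 40 N, if the wrist force passes 120 N, or if a joint passes its speed limit or range.

ROBOT

A 6-joint arm with a two-finger parallel gripper is mounted at the origin on the work surface. World frame = base frame: x ahead of the robot, y to its left, z up, the work surface at z = 0. Lengths are in mm, angles in rad, forces in N, time in s.
With the tool pointing down it reaches from about 300 to 850 mm from the base axis. Payload 5.4 kg.
Tool frame: the origin (TCP) lies between the finger pads; the fingertips stand 25 mm ahead of it and the grasp point (between the pads) lies 6 mm ahead of it (env.tips_ahead is the z of the fingertips in the tool frame, in mm); z points along the fingers, y is the direction in which the jaws open and shut (so a half turn about z gives the same grasp; the last joint's range is limited). The gripper opens to 85 mm and grips with 20 to 120 N. Pads are 22 mm wide; open, the fingers measure 114 mm over their backs; the gripper's body (76 mm by 85 mm) begins 54 mm behind the grasp point. The pads swing forward as they close: fully open they stand 13 mm farther back than shut.
Start: joints at [0.994, 0.158, 1.597, -0, 1.386, -0.21], TCP at [206.221, 536.73, 256.299] pointing down, gripper open.
Joint ranges: [-2.91, 2.91], [-0.94, 2.29], [0.18, 2.7], [-1.29, 4.43], [0.17, 2.64], [-3, 3]. Speed limits (rad/s): [2.57, 2.57, 3.14, 3.14, 3.14, 3.14].

INTERFACE

Orientations are given as a unit quaternion [x, y, z, w].
In Python, from workcell import telemetry, eyes, order, env gives the robot as it stands. The module is installed in compiled form; this text tells all that it offers.
- The arm moves only by the shell command python3 -m crank 'ROWS' [FORCE]. ROWS is JSON, a list of rows, each a list of 5 numbers: the shift along the tool's x, y, z each as a share of 0.1 m, from -1 to 1, then the turn about the tool's z as a share of pi/2 rad, from -1 to 1, then the opening, from 0 (shut) to 1 (fully open). A call has 1 to 20 rows; each row is the pose to reach, as a shift and turn from the pose commanded when the call began, along the tool's axes at that moment; what a row does not reach only later rows make up. A row lasts 1/10 s, in which the tool goes at most 50 mm and 8.59 degrees, less where a joint would pass 70% of its speed; a pose out of reach is approached as far as the arm can. A call with a number of a shift or a turn outside -1 to 1 is refused whole. A call with a gripper value outside its range is refused whole. The fingers move at their own pace and stop on an object; FORCE is the grip in N (left out, the last holds). Time passes only in rows, so rows that repeat a pose let the fingers close. It gives the time, the measured TCP pose, the force and the opening at its end, in the units of the state.
- telemetry.sense(): the state, without advancing time (a new reading comes with each control period).
- eyes.snapshot(name): name is "side" or "top" or "wrist"; returns the picture (420x560x3 uint8, blue, green, red); there is no depth.
- eyes.calibration(name): a dict with "fx", "fy", "cx", "cy" (pixels), "camera_from_world" (4x4, takes a point from world to camera coordinates); the wrist camera has in their place "T_tool_cam" (4x4, takes a point from camera to tool coordinates, whose origin is the TCP and whose axes are the flange's). Camera axes: x right, y down, z forward; pixel columns grow to the right and rows downward; lengths in mm; the calibration is good to about 2 mm. A picture is of the moment at which its call begins: read the wrist's pose just before it. calibration takes no time and is no camera call.
- order.job_done(): hands the job in, once; it reports no verdict.
Trained networks look in the newest picture that a camera, given by its name, has taken for a name from the list of things; names that differ only in an ending like _2 or _b are one class to them, and where a whole thing is asked for, a point or a joint stands for the part that bears it (a point fixed in the world has none). Each returns a list of dicts, best first, with "score" (0 to 1); they miss things now and then, are a little off and sometimes report something else, mostly with a low value. They report only what shows in the picture. A call takes as long as a camera call. They do not tell look-alikes from the thing itself.
- eyes.silhouettes(camera, query): "pixels" (420x560 bool, what is visible of it) and "box" ([centre column, centre row, width, height] in pixels, round what is visible of it).
The state is a dict: "clock": time; "joint_pos": joint angles; "qvel": joint speeds; "joint_efforts": joint torques, N m; "ee_pos": TCP position; "tool_rot": TCP orientation; "contact_force": force on the tool from outside, world axes, zero at the start; "wrist_torque": the same for the moment, N m; "gripper_width": finger opening in mm.
Only numpy, scipy, OpenCV 4.12 (cv2) and the standard library are available. Lean on these libraries where they do the work, as an engineer would, in place of code of your own. Each camera call takes 0.05 s, during which the arm holds its last target.

## Working session

There is one attempt and no reset: what is moved stays moved. The work goes in short steps, Python scripts to look and compute and a shell command to move; the robot and the scene stay as the last step left them, time stands still between calls to the robot, and variables do not carry over. Pictures are saved under pics/ and viewed, and the job is handed in when it is done.

```bash
mkdir -p pics
python3 - <<'E'
from workcell import telemetry, eyes, order, env
import cv2, numpy as np
print(telemetry.sense()); print(env.tips_ahead)
for n in ("top","side"):
    cv2.imwrite(f"pics/{n}1.png",eyes.snapshot(n)); c=eyes.calibration(n); print(n,c)
print(eyes.calibration("wrist"))
for n in ("top","side"):
  for q in ("core","v_rest","short_core"):
    for d in eyes.silhouettes(n,q): print(n,q,d["score"],d["box"])
E
```

```text
{'clock': 0.0, 'joint_pos': array([ 9.93910959e-01,  1.59046088e-01,  1.59821221e+00, -2.16819306e-06,
        1.38616481e+00, -2.10077560e-01]), 'qvel': array([-8.84548746e-04, -6.05801720e-05, -9.86508156e-04, -1.04013970e-03,
        8.95864476e-04, -8.78915854e-04]), 'joint_efforts': array([ 1.35698101e-04, -3.96004736e+01, -3.31429589e+01, -1.73659760e-04,
        8.39501387e-03, -7.39516395e-06]), 'ee_pos': array([205.92640486, 536.2875341 , 255.32852527]), 'tool_rot': array([ 1.82377166e-01,  9.83228219e-01, -8.45696361e-04, -3.49920684e-04]), 'contact_force': array([-0.17114376,  0.49896013,  0.3425601 ]), 'wrist_torque': array([-0.00498568, -0.00532704, -0.01540612]), 'gripper_width': 85.27751370893809}
25.0
top {'fx': 428.2482305043684, 'fy': 428.2482305043684, 'cx': 272.3071136417182, 'cy': 211.7256079114679, 'camera_from_world': array([[ 7.25542038e-02, -9.97354568e-01, -4.44444430e-03,
        -1.31786011e+02],
       [-9.76493367e-01, -7.01283506e-02, -2.03820310e-01,
         5.34063877e+02],
       [ 2.02969436e-01,  1.91279907e-02, -9.78998227e-01,
         1.2058683
[... 793 characters left out ...]
2.54755482e-04, -1.87284145e-03,
        -9.06771699e-01],
       [ 1.87201585e-03, -2.70195058e-01,  9.62803784e-01,
        -1.17542695e+02],
       [ 0.00000000e+00,  0.00000000e+00,  0.00000000e+00,
         1.00000000e+00]])}
top core 0.78 [285.3, 274.6, 22.0, 34.4]
top core 0.76 [469.2, 245.3, 45.3, 38.2]
top core 0.68 [326.0, 218.6, 20.0, 53.1]
top core 0.54 [214.2, 260.5, 25.8, 32.3]
top v_rest 0.56 [250.6, 194.8, 42.2, 88.6]
top short_core 0.75 [192.9, 200.4, 17.9, 17.9]
side core 0.82 [384.1, 154.4, 30.6, 15.4]
side core 0.64 [314.3, 203.8, 32.8, 26.7]
side core 0.44 [165.4, 308.2, 24.3, 34.8]
side v_rest 0.84 [258.2, 222.7, 60.1, 46.8]
side short_core 0.6 [234.7, 253.6, 14.6, 8.1]
```

Run:
```python
import cv2
a=cv2.imread("pics/top1.png")[120:345,140:520]
cv2.imwrite("pics/top1c.png",cv2.resize(a,None,fx=2,fy=2,interpolation=cv2.INTER_CUBIC))
a=cv2.imread("pics/side1.png")[100:360,120:480]
cv2.imwrite("pics/side1c.png",cv2.resize(a,None,fx=2,fy=2,interpolation=cv2.INTER_CUBIC))
```

```text
(no output)
```

View pics/top1c.png

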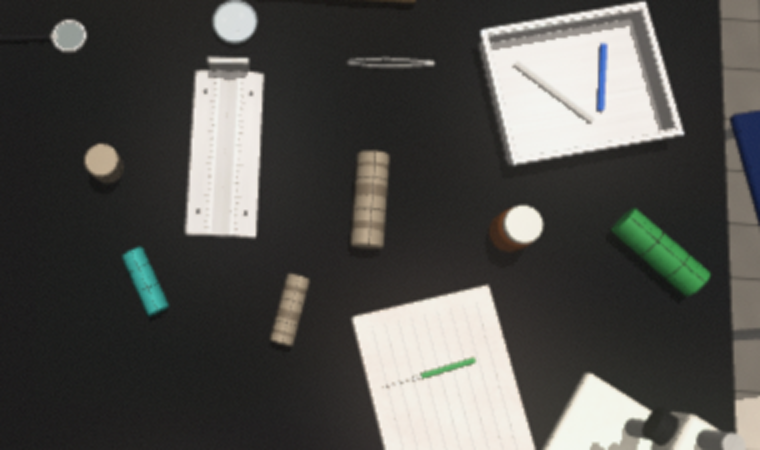

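View pics/side1c.png

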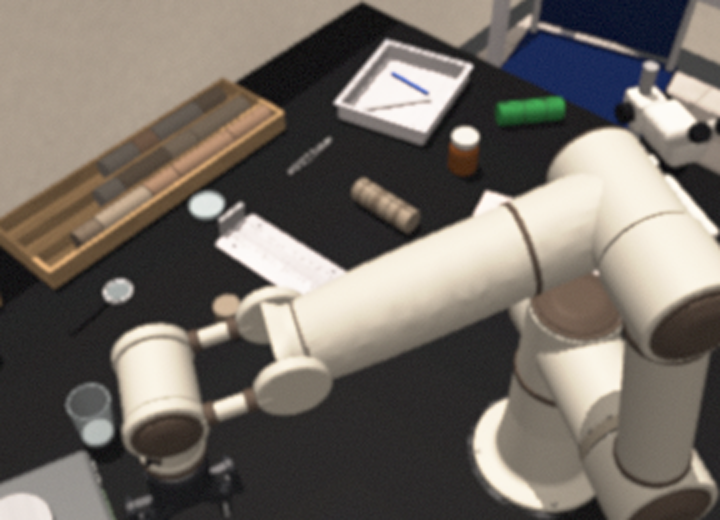

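The top view (2x crop) shows the target core, the larger beige one, at about (370,198). It lies right of the rest at (226,155), with the stop at the top. The smaller beige core at (290,310) is the look-alike, and the standing core is at (103,162).

```bash
cat > h.py <<'E'
import numpy as np, cv2
from scipy.spatial.transform import Rotation as R
from scipy.optimize import least_squares
from workcell import telemetry, eyes
def cam(n,st=None):
    c=eyes.calibration(n); K=np.array([[c["fx"],0,c["cx"]],[0,c["fy"],c["cy"]],[0,0,1]])
    if n=="wrist":
        T=np.eye(4); T[:3,:3]=R.from_quat(st["tool_rot"]).as_matrix(); T[:3,3]=st["ee_pos"]
        M=np.linalg.inv(T@c["T_tool_cam"])
    else: M=c["camera_from_world"]
    return K,M
def proj(P,K,M):
    P=np.atleast_2d(P); p=P@M[:3,:3].T+M[:3,3]; p=p@K.T; return p[:,:2]/p[:,2:]
def ray(px,K,M,z):
    d=M[:3,:3].T@np.linalg.solve(K,[px[0],px[1],1]); o=-M[:3,:3].T@M[:3,3]
    return o+d*(z-o[2])/d[2]
def cyl(x,y,yaw,z=24,r=24,L=140):
    a=np.linspace(0,2*np.pi,40); u=np.array([np.cos(yaw),np.sin(yaw),0]); v=np.array([-u[1],u[0],0])
    return np.array([np.array([x,y,z])+s*L/2*u+r*np.cos(t)*v+np.array([0,0,r*np.sin(t)]) for s in(-1,1) for t in a])
def restpts(x,y,yaw):
    c,s=np.cos(yaw),np.sin(yaw); q=np.array([[-130,53,0],[-130,-53,0],[130,-53,0],[130,53,0]],float)
    return np.c_[x+c*q[:,0]-s*q[:,1], y+s*q[:,0]+c*q[:,1], q[:,2]]
def fitmask(mask,gen,x0,K,M):
    def im(p):
        S=4; h=cv2.convexHull(proj(gen(*p),K,M).astype(np.float32))
        o=np.zeros((420,560),np.uint8); cv2.fillConvexPoly(o,np.round(h*256).astype(np.int32),255,cv2.LINE_AA,8)
        return cv2.GaussianBlur(o/255.,(0,0),1.5)
    m=cv2.GaussianBlur(mask.astype(float),(0,0),1.5)
    from scipy.optimize import minimize
    sc=np.array([5,5,.05]); f=lambda q:((im(x0+q*sc)-m)**2).sum()
    r=minimize(f,np.zeros(3),method="Nelder-Mead",options=dict(initial_simplex=np.array([[0,0,0],[1,0,0],[0,1,0],[0,0,1.]]),maxiter=300))
    return x0+r.x*sc, r.fun, mask.sum()
E
python3 - <<'E'
from h import *
I=cv2.imread("pics/top1.png"); K,M=cam("top")
g=I.max(2)
# rest corners from crop coords
cs=np.array([[186,235],[256,237],[264,73],[197,70]])/2+[140,120]
W=[ray(c,K,M,0)[:2] for c in cs]; print(np.round(W))
c=np.mean(W,0)
# bright mask
m=(g>110).astype(np.uint8); n,l=cv2.connectedComponents(m)
lab=l[195,250]; mm=l==lab; print(mm.sum())
print("rest",fitmask(mm,restpts,np.array([c[0],c[1],-0.05]),K,M))
s=[d for d in eyes.silhouettes("top","core")] if 0 else None
x0=ray((325,219),K,M,24); print(x0)
for th in (45,60,75):
    n,l=cv2.connectedComponents((g>th).astype(np.uint8)); lab=l[219,325]; mm=l==lab; print(th,mm.sum(),"core",fitmask(mm,cyl,np.array([x0[0],x0[1],-0.05]),K,M))
E
```

```text
[[465.  21.]
 [470. -85.]
 [731. -78.]
 [729.  28.]]
2916
rest (array([ 6.00195846e+02, -2.56111551e+01,  3.22991560e-02]), np.float64(3.1299554058831167), np.int64(2916))
[ 537.61693419 -251.86871816   24.        ]
45 845 core (array([ 5.36505748e+02, -2.51228282e+02, -2.14388284e-02]), np.float64(1.1567479195106904), np.int64(845))
60 777 core (array([ 5.37124768e+02, -2.51444622e+02, -2.40735287e-02]), np.float64(10.235424375092332), np.int64(777))
75 744 core (array([ 5.37128649e+02, -2.51441832e+02, -2.49463264e-02]), np.float64(19.480728293789657), np.int64(744))
```

```bash
python3 -m crank '[[-0.3,0,0,0.1,1],[-0.6,0,0,0.2,1],[-0.9,0,0,0.3,1],[-1,0,0,0.4,1],[-1,0,0,0.5,1],[-1,0,0,0.6,1],[-1,0,0,0.7,1],[-1,0,0,0.747,1],[-1,0,0,0.747,1],[-1,0,0,0.747,1]]'
python3 - <<'E'
from h import *
st=telemetry.sense(); print(st["ee_pos"],R.from_quat(st["tool_rot"]).as_matrix().round(4),st["joint_pos"].round(2))
K,M=cam("top")
for px,z in (((397,233),85),):
    print("jar",ray(px,K,M,z))
print(ray((315,257),K,M,0),ray((298,330),K,M,0))
E
```

```text
clock: 1.4
ee_pos: [299.5, 500.9, 256.3]
tool_rot: [0.695, 0.719, -0.0, 0.0]
contact_force: [-0.7, 0.7, -0.6]
gripper_width: 85.4
[299.54665368 500.86658372 256.27040047] [[-3.360e-02  9.994e-01 -0.000e+00]
 [ 9.994e-01  3.360e-02 -1.000e-04]
 [-1.000e-04 -0.000e+00 -1.000e+00]] [ 0.82  0.18  1.57 -0.    1.39  0.79]
jar [ 499.73318292 -451.00342224   85.        ]
[ 424.04181567 -229.9854109     0.        ] [ 208.69715635 -191.81927053    0.        ]
```

```bash
python3 -m crank '[[-0.4,0.3,0,0,1],[-0.7,0.55,0,0,1],[-1,0.8,0,0,1]]' | grep ee_
python3 -m crank '[[-0.4,0.3,0,0,1],[-0.7,0.55,0,0,1],[-1,0.8,0,0,1]]' | grep ee_
python3 -m crank '[[-0.4,0.2,0,0,1],[-0.7,0.3,0,0,1],[-1,0.5,0,0,1]]' | grep ee_
python3 -m crank '[[-0.4,0,0,0,1],[-0.7,0,0,0,1],[-1,0,0,0,1]]' | grep ee_
python3 -m crank '[[-0.4,0,0,0,1],[-0.7,0,0,0,1],[-1,0,0,0,1]]' | grep ee_
python3 -m crank '[[-0.4,0,0,0,1],[-0.7,0,0,0,1],[-1,0,0,0,1]]' | grep ee_
python3 -m crank '[[-0.4,0,0,0,1],[-0.7,0,0,0,1],[-1,0,0,0,1],[-1,0,0,0,1],[-1,0,0,0,1]]'
```

```text
ee_pos: [383.2, 402.3, 256.4]
ee_pos: [466.6, 304.4, 256.5]
ee_pos: [518.7, 206.1, 256.4]
ee_pos: [521.8, 106.0, 256.3]
ee_pos: [524.7, 6.1, 256.4]
ee_pos: [527.7, -93.9, 256.4]
clock: 3.7
ee_pos: [530.8, -192.5, 256.2]
tool_rot: [0.696, 0.718, 0.0, -0.0]
contact_force: [0.1, 1.2, -0.1]
gripper_width: 85.2
```

```bash
python3 -m crank '[[-0.4,0,0,0,1],[-0.8,0,0,0,1],[-1,0,0,0,1]]' | grep ee_
python3 -m crank '[[-0.25,0.05,0.4,0,1],[-0.28,0.05,0.8,0,1],[-0.28,0.05,1,0,1],[-0.28,0.05,1,0,1],[-0.28,0.05,1,0,1]]'
python3 - <<'E'
from h import *
st=telemetry.sense(); I=eyes.snapshot("wrist"); cv2.imwrite("pics/w1.png",I); K,M=cam("wrist",st)
np.savez("w1.npz",K=K,M=M)
J=eyes.snapshot("side"); cv2.imwrite("pics/side2.png",cv2.resize(J[100:300,220:480],None,fx=3,fy=3,interpolation=cv2.INTER_CUBIC))
E
```

```text
ee_pos: [534.0, -293.5, 256.3]
clock: 4.5
ee_pos: [540.4, -319.3, 157.0]
tool_rot: [0.696, 0.718, 0.0, 0.0]
contact_force: [0.2, 0.4, 0.6]
gripper_width: 85.7
```

View pics/w1.png

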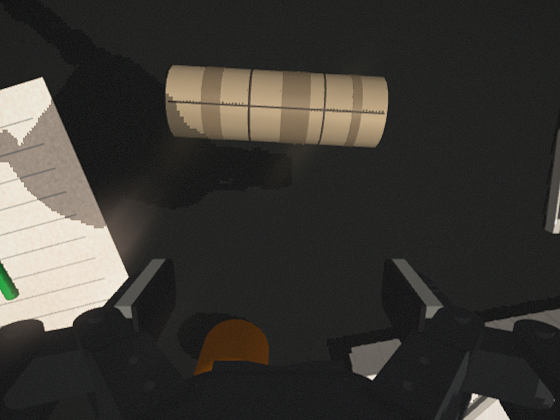

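View pics/side2.png

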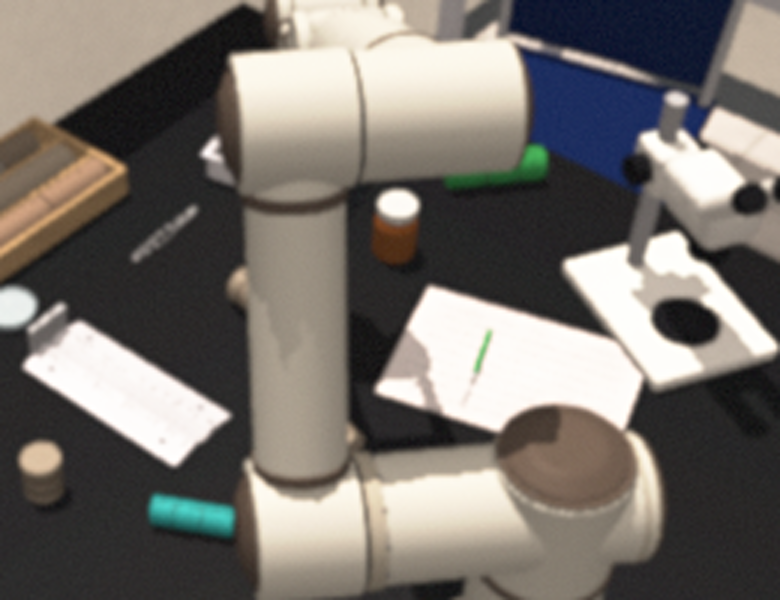

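Run:
```python
from h import *
d=np.load("w1.npz");K,M=d["K"],d["M"]; I=cv2.imread("pics/w1.png")
mm=np.zeros((420,560),bool); mm[50:160,150:400]=(I.max(2)>70)[50:160,150:400]
n,l=cv2.connectedComponents(mm.astype(np.uint8)); mm=l==l[110,285]; print(mm.sum())
print(fitmask(mm,cyl,np.array([537,-251,-.02]),K,M))
```

```text
15413
(array([ 5.35237500e+02, -2.52043157e+02, -2.34173684e-02]), np.float64(159.18696646124613), np.int64(15413))
```

```bash
python3 -m crank '[[0,-0.04,0.4,0,1],[0,-0.04,0.8,0,1],[0,-0.04,1,0,1],[0,-0.04,1,0,1]]' | grep ee_
python3 -m crank '[[0,0,0.14,0,1],[0,0,0.28,0,1],[0,0,0.28,0,1],[0,0,0.28,0,1]]'
python3 - <<'E'
from h import *
st=telemetry.sense(); I=eyes.snapshot("wrist"); cv2.imwrite("pics/w2.png",I)
E
```

```text
ee_pos: [534.7, -318.9, 54.4]
clock: 5.4
ee_pos: [536.0, -320.4, 28.5]
tool_rot: [0.696, 0.718, 0.0, 0.0]
contact_force: [0.0, 0.5, 0.7]
gripper_width: 85.1
```

View pics/w2.png

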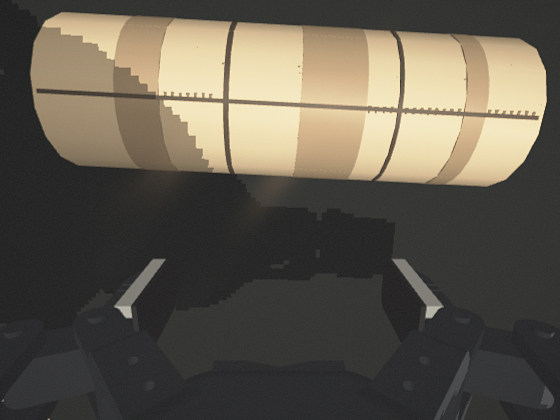

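```bash
python3 -m crank '[[0.15,0,0,0,1],[0.24,0,0,0,1],[0.27,0,0,0,1],[0.3,0,0,0,1],[0.33,0,0,0,1],[0.36,0,0,0,1],[0.39,0,0,0,1],[0.42,0,0,0,1],[0.45,0,0,0,1],[0.48,0,0,0,1],[0.52,0,0,0,1],[0.56,0,0,0,1],[0.6,0,0,0,1]]'
python3 - <<'E'
from h import *
st=telemetry.sense(); I=eyes.snapshot("wrist"); cv2.imwrite("pics/w3.png",I)
E
```

```text
clock: 6.75
ee_pos: [533.9, -259.9, 28.3]
tool_rot: [0.696, 0.718, -0.0, -0.0]
contact_force: [0.1, 1.1, 0.9]
gripper_width: 85.3
```

View pics/w3.png

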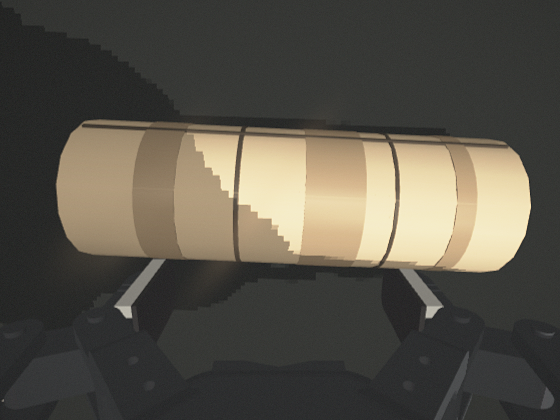

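```bash
python3 -m crank '[[0.05,0,0,0,1],[0.1,0,0,0,1],[0.15,0,0,0,1],[0.2,0,0,0,1],[0.25,0,0,0,1],[0.3,0,0,0,1],[0.35,0,0,0,1],[0.4,0,0,0,1],[0.45,0,0,0,1],[0.5,0,0,0,1],[0.55,0,0,0,1],[0.6,0,0,0,1],[0.65,0,0,0,1],[0.7,0,0,0,1],[0.75,0,0,0,1],[0.8,0,0,0,1],[0.85,0,0,0,1],[0.9,0,0,0,1]]'
python3 - <<'E'
from h import *
st=telemetry.sense(); I=eyes.snapshot("wrist"); cv2.imwrite("pics/w4.png",I);K,M=cam("wrist",st); np.savez("w4.npz",K=K,M=M)
cv2.imwrite("pics/top4.png",cv2.resize(eyes.snapshot("top")[120:320,160:400],None,fx=3,fy=3))
E
```

```text
clock: 8.6
ee_pos: [531.2, -170.0, 28.3]
tool_rot: [0.696, 0.718, -0.0, -0.0]
contact_force: [-0.5, -0.0, 0.1]
gripper_width: 85.2
```

View pics/w4.png

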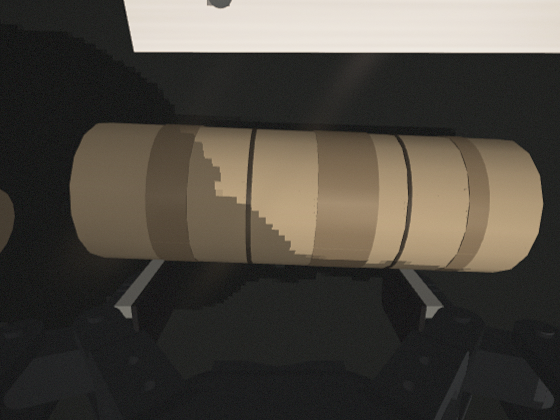

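View pics/top4.png

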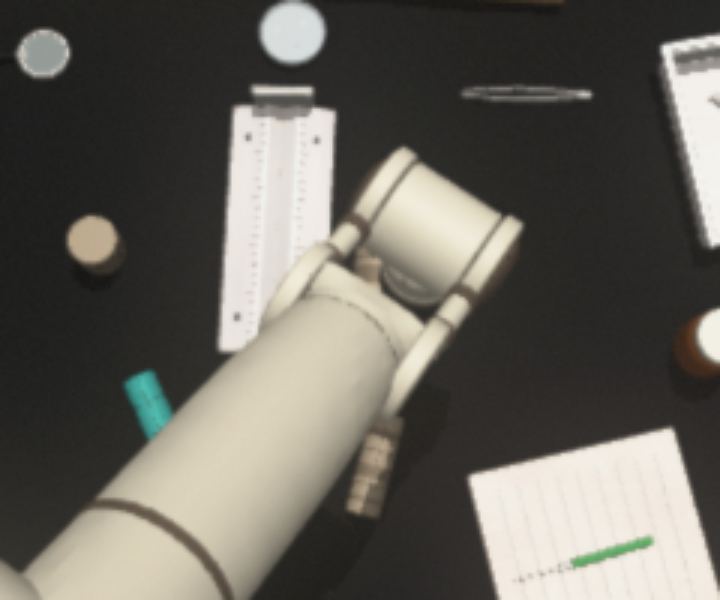

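```bash
python3 - <<'E'
from h import *
d=np.load("w4.npz");K,M=d["K"],d["M"]
for px in ((134,52),(540,52)):
    w=ray(px,K,M,0)[:2]-[600.2,-25.6]; c,s=np.cos(.032),np.sin(.032); print(c*w[0]+s*w[1], -s*w[0]+c*w[1])
E
python3 -m crank '[[0.05,0,0,0,1],[0.1,0,0,0,1],[0.15,0,0,0,1],[0.2,0,0,0,1],[0.25,0,0,0,1],[0.3,0,0,0,1],[0.35,0,0,0,1],[0.4,0,0,0,1],[0.45,0,0,0,1],[0.49,0,0,0,1],[0.53,0,0,0,1],[0.57,0,0,0,1],[0.6,0,0,0,1]]'
python3 - <<'E'
from h import *
st=telemetry.sense(); I=eyes.snapshot("wrist"); cv2.imwrite("pics/w5.png",I)
E
```

```text
-131.14385635793644 -53.79703884802195
26.367881001751847 -54.07194080687112
clock: 10.0
ee_pos: [530.6, -111.5, 29.3]
tool_rot: [0.696, 0.718, -0.0, 0.002]
contact_force: [-0.5, -5.5, 2.9]
gripper_width: 85.2
```

View pics/w5.png

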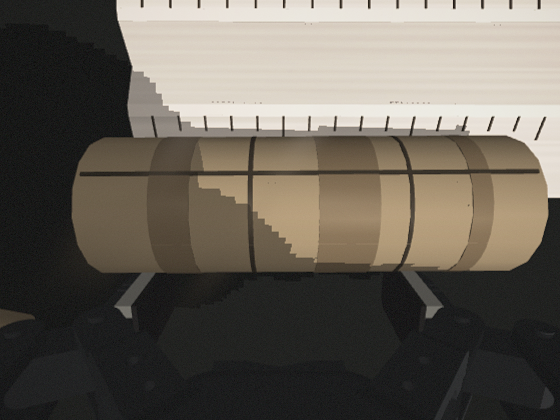

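```bash
python3 -m crank '[[0.04,0,0,0,1],[0.08,0,0,0,1],[0.12,0,0,0,1],[0.16,0,0,0,1],[0.2,0,0,0,1],[0.23,0,0,0,1],[0.26,0,0,0,1]]'
python3 -m crank '[[0.02,0,0,0,1],[0.04,0,0,0,1],[0.06,0,0,0,1],[0.08,0,0,0,1],[0.1,0,0,0,1]]'
python3 - <<'E'
from h import *
st=telemetry.sense(); I=eyes.snapshot("wrist"); cv2.imwrite("pics/w6.png",I)
E
```

```text
clock: 10.75
ee_pos: [529.5, -85.3, 29.1]
tool_rot: [0.696, 0.718, 0.0, 0.001]
contact_force: [0.4, -3.9, 2.1]
gripper_width: 85.5
clock: 11.25
ee_pos: [528.0, -73.9, 28.0]
tool_rot: [0.696, 0.718, -0.0, -0.0]
contact_force: [-0.4, -0.3, 0.2]
gripper_width: 85.2
```

View pics/w6.png

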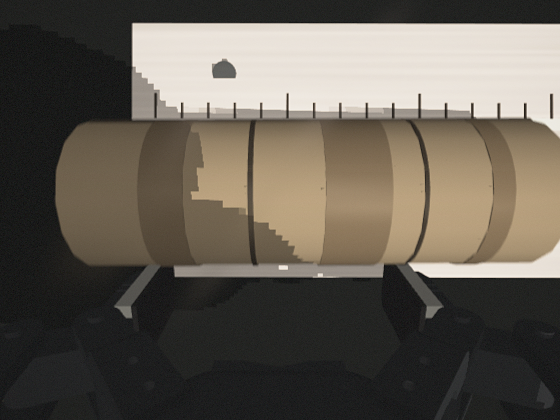

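```bash
python3 -m crank '[[-0.1,0,0,0,1],[-0.2,0,0,0,1],[-0.2,0,0,0,1],[-0.2,0,0,0,1]]'
python3 - <<'E'
from h import *
st=telemetry.sense(); I=eyes.snapshot("wrist"); cv2.imwrite("pics/w7.png",I); K,M=cam("wrist",st)
from functools import partial
g=lambda x,y,t: cyl(x,y,t,29)
for x in (525,530,535,540):
    J=proj(g(x,-27.7,.032),K,M); print(x,J.min(0),J.max(0))
p=[535,-27.7,.032]; h=cv2.convexHull(proj(g(*p),K,M).astype(np.float32)).astype(int); cv2.polylines(I,[h],1,(0,0,255),1)
cv2.imwrite("pics/w7.png",I)
E
```

```text
clock: 11.7
ee_pos: [529.0, -95.1, 28.4]
tool_rot: [0.697, 0.717, 0.0, 0.0]
contact_force: [0.1, -0.3, -0.8]
gripper_width: 85.5
525 [ 2.85628303 23.81273196] [551.59306222 182.59685095]
530 [22.53677313 24.35500891] [571.07586791 183.03342135]
535 [42.20055662 24.89688701] [590.54210478 183.46970202]
540 [61.84765477 25.43836672] [609.99179396 183.90569325]
```

View pics/w7.png

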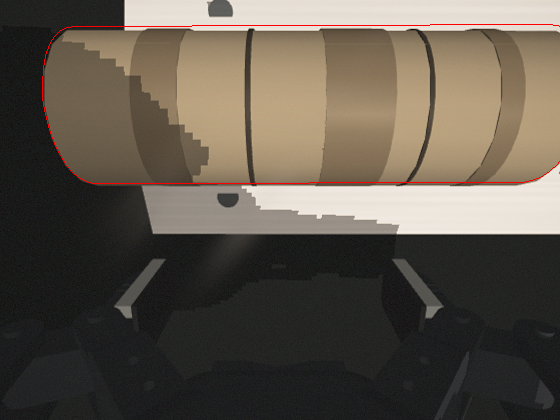

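```bash
python3 -m crank '[[-0.1,0,-0.2,0,1],[-0.1,0,-0.5,0,1],[-0.1,0,-0.9,0,1],[-0.1,-0.1,-0.9,0.1,0],[-0.1,-0.3,-0.9,0.2,0],[-0.1,-0.5,-0.9,0.3,0],[-0.1,-0.7,-0.9,0.4,0],[-0.1,-0.9,-0.9,0.5,0],[0,-0.9,-0.9,0.59,0],[0.1,-0.9,-0.9,0.68,0],[0.3,-0.9,-0.9,0.77,0],[0.5,-0.9,-0.9,0.86,0],[0.6,-0.9,-0.9,0.95,0],[0.65,-0.9,-0.9,1,0],[0.65,-0.9,-0.9,1,0],[0.65,-0.9,-0.9,1,0]]'
python3 - <<'E'
from h import *
st=telemetry.sense(); print(st["joint_pos"].round(2)); I=eyes.snapshot("wrist"); K,M=cam("wrist",st)
T=cam("top")
for p in ((289,260),(281,292),(204,245),(220,277)): print(ray(p,*T,12).round())
c,s=np.cos(.032),np.sin(.032)
w=st["ee_pos"][:2]-[600.2,-25.6]; print("tcp in rest",c*w[0]+s*w[1], -s*w[0]+c*w[1]); print(R.from_quat(st["tool_rot"]).as_matrix().round(4))
I0=I.copy()
for p,z in (([535,-27.7,.032],29),):
  h=cv2.convexHull(proj(cyl(*p,z),K,M).astype(np.float32)).astype(int); cv2.polylines(I,[h],1,(0,0,255),1)
cv2.imwrite("pics/w8.png",I)
E
```

```text
clock: 13.35
ee_pos: [436.9, -32.2, 118.3]
tool_rot: [1.0, 0.016, 0.0, 0.0]
contact_force: [0.1, 0.2, -0.6]
gripper_width: 0.3
[-0.35 -0.04  2.1  -0.    1.08  1.19]
[ 408. -152.   12.]
[ 313. -135.   12.]
[435. 105.  12.]
[344.  48.  12.]
tcp in rest -163.3869329206938 -1.3544285268409233
[[ 9.995e-01  3.290e-02  1.000e-04]
 [ 3.290e-02 -9.995e-01 -1.000e-04]
 [ 1.000e-04  1.000e-04 -1.000e+00]]
```

View pics/w8.png

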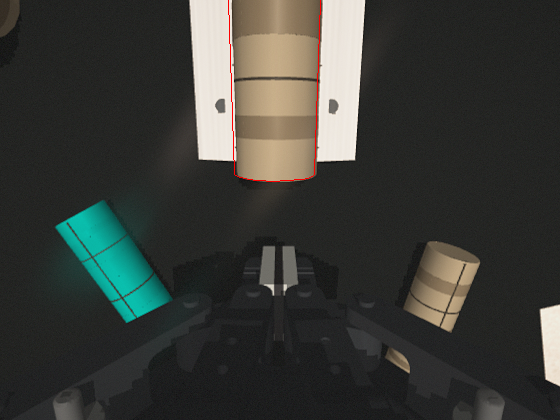

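```bash
python3 -m crank '[[0,-0.014,0.3,0,0],[0,-0.014,0.6,0,0],[0,-0.014,0.78,0,0],[0,-0.014,0.78,0,0],[0,-0.014,0.78,0,0]]'
python3 -m crank '[[0.05,0,0,0,0],[0.1,0,0,0,0],[0.13,0,0,0,0],[0.15,0,0,0,0],[0.17,0,0,0,0],[0.19,0,0,0,0],[0.21,0,0,0,0],[0.23,0,0,0,0],[0.25,0,0,0,0],[0.27,0,0,0,0],[0.3,0,0,0,0]]'
python3 - <<'E'
from h import *
cv2.imwrite("pics/w9.png",eyes.snapshot("wrist"))
E
```

```text
clock: 13.9
ee_pos: [437.1, -31.1, 40.6]
tool_rot: [1.0, 0.015, -0.0, -0.0]
contact_force: [0.3, -0.4, -0.2]
gripper_width: 0.0
clock: 15.0
ee_pos: [466.8, -29.8, 40.1]
tool_rot: [1.0, 0.015, -0.0, -0.0]
contact_force: [-1.9, -0.1, -0.5]
gripper_width: -0.0
```

View pics/w9.png

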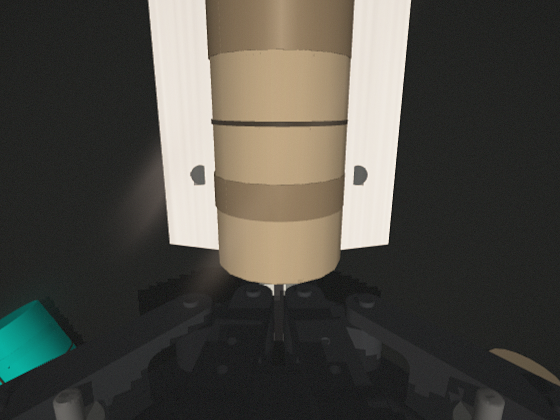

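```bash
python3 -m crank '[[0.04,0,0,0,0],[0.08,0,0,0,0],[0.12,0,0,0,0],[0.16,0,0,0,0],[0.2,0,0,0,0],[0.24,0,0,0,0],[0.28,0,0,0,0],[0.32,0,0,0,0],[0.36,0,0,0,0],[0.4,0,0,0,0],[0.44,0,0,0,0],[0.48,0,0,0,0],[0.52,0,0,0,0],[0.56,0,0,0,0],[0.6,0,0,0,0],[0.64,0,0,0,0],[0.68,0,0,0,0],[0.72,0,0,0,0],[0.76,0,0,0,0],[0.8,0,0,0,0]]'
python3 -m crank '[[0.03,0,0,0,0],[0.06,0,0,0,0],[0.09,0,0,0,0],[0.12,0,0,0,0],[0.15,0,0,0,0],[0.18,0,0,0,0],[0.2,0,0,0,0],[0.22,0,0,0,0],[0.24,0,0,0,0]]'
python3 - <<'E'
from h import *
st=telemetry.sense(); c,s=np.cos(.032),np.sin(.032)
w=st["ee_pos"][:2]-[600.2,-25.6]; print("tcp in rest",c*w[0]+s*w[1], -s*w[0]+c*w[1])
cv2.imwrite("pics/w10.png",eyes.snapshot("wrist"))
E
```

```text
clock: 17.05
ee_pos: [547.2, -27.4, 40.3]
tool_rot: [1.0, 0.015, -0.0, 0.0]
contact_force: [-2.0, 0.4, -0.6]
gripper_width: -0.1
clock: 17.95
ee_pos: [571.0, -26.7, 40.3]
tool_rot: [1.0, 0.015, 0.0, 0.0]
contact_force: [-2.3, -1.3, 0.5]
gripper_width: 0.1
tcp in rest -29.214678963589126 -0.18833993737592747
```

View pics/w10.png

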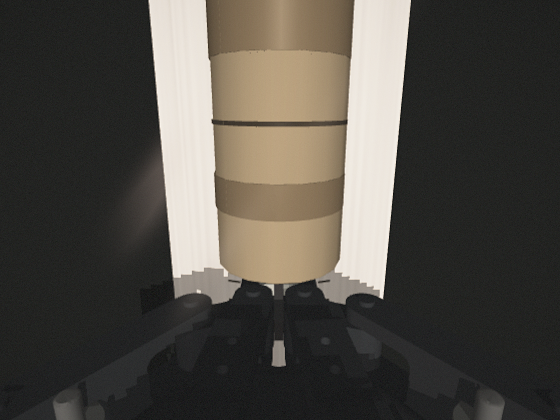

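```bash
python3 -m crank '[[0.01,0,0,0,0],[0.02,0,0,0,0],[0.03,0,0,0,0],[0.04,0,0,0,0]]' | egrep 'ee_|cont'
python3 -m crank '[[0.01,0,0,0,0],[0.02,0,0,0,0]]'| egrep 'ee_|cont'
```

```text
ee_pos: [574.9, -26.6, 40.4]
contact_force: [-2.4, -0.9, 0.5]
ee_pos: [576.9, -26.5, 40.4]
contact_force: [-2.0, -0.9, 0.9]
```

```bash
python3 -m crank '[[0.005,0,0,0,0],[0.01,0,0,0,0]]'| egrep 'ee_|cont'
```

```text
ee_pos: [577.9, -26.5, 40.3]
contact_force: [-2.5, -0.7, 1.1]
```

```bash
python3 -m crank '[[0.005,0,0,0,0],[0.01,0,0,0,0]]'| egrep 'ee_|cont'
```

```text
ee_pos: [578.9, -26.4, 40.3]
contact_force: [-2.0, -0.7, 1.5]
```

Predicted contact with the stop is at a TCP x of about 579, so I'll go on in 0.5 mm rows and watch the force.

```bash
python3 -m crank '[[0.005,0,0,0,0],[0.01,0,0,0,0]]'| egrep 'ee_|cont'
```

```text
ee_pos: [579.9, -26.4, 40.3]
contact_force: [-2.1, -0.7, 0.9]
```

```bash
python3 -m crank '[[0.005,0,0,0,0],[0.01,0,0,0,0]]'| egrep 'ee_|cont'
```

```text
ee_pos: [579.9, -26.3, 40.0]
contact_force: [-7.6, -2.0, 3.7]
```

Run:
```python
from h import *
cv2.imwrite("pics/top11.png",cv2.resize(eyes.snapshot("top")[120:320,160:400],None,fx=3,fy=3,interpolation=cv2.INTER_CUBIC))
cv2.imwrite("pics/side11.png",cv2.resize(eyes.snapshot("side")[150:290,190:350],None,fx=4,fy=4,interpolation=cv2.INTER_CUBIC))
```

```text
(no output)
```

View pics/side11.png

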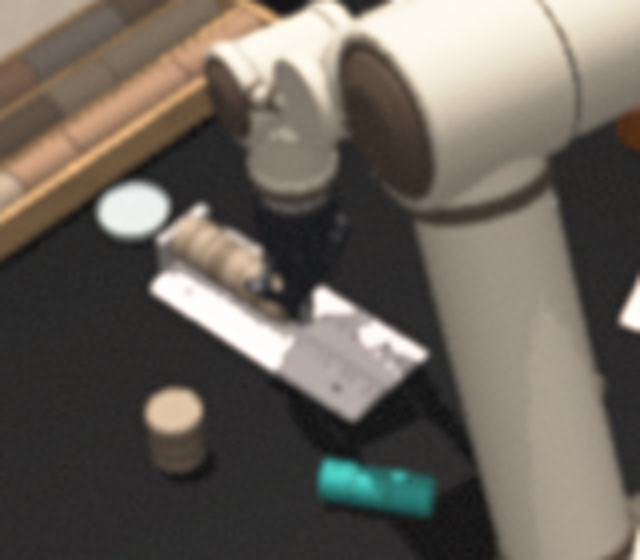

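View pics/top11.png

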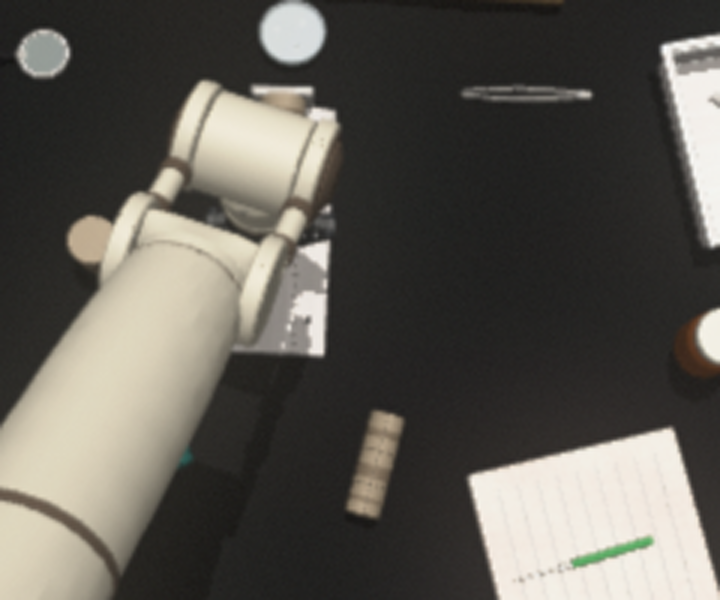

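The force rose to 7.6 N at the predicted position and the TCP stopped advancing, so the core is against the stop. In the side view it lies at about (205,255), touching the plate. Now I'll back off and check.

```bash
python3 -m crank '[[-0.02,0,0,0,0],[-0.08,0,0,0,0],[-0.3,0,0,0,0],[-0.6,0,0,0,0],[-0.9,0,-0.2,0,0],[-1,0,-0.5,0,0],[-1,0,-0.9,0,0],[-1,0,-1,0,0],[-1,0,-1,0,0],[-1,0,-1,0,0]]'
python3 - <<'E'
from h import *
st=telemetry.sense(); I=eyes.snapshot("wrist"); K,M=cam("wrist",st)
c,s=np.cos(.032),np.sin(.032)
p=[600.2+60*c,-25.6+60*s,.032]
J=eyes.snapshot("top");
for im,(k,m) in ((I,(K,M)),(J,cam("top"))):
  h=cv2.convexHull(proj(cyl(*p,29),k,m).astype(np.float32)).astype(int); cv2.polylines(im,[h],1,(0,0,255),1)
cv2.imwrite("pics/w12.png",I)
cv2.imwrite("pics/top12.png",cv2.resize(J[120:270,160:360],None,fx=4,fy=4,interpolation=cv2.INTER_NEAREST))
E
```

```text
clock: 20.5
ee_pos: [480.5, -29.2, 139.4]
tool_rot: [1.0, 0.015, -0.0, -0.0]
contact_force: [-0.1, 0.1, 0.3]
gripper_width: 0.3
```

View pics/w12.png

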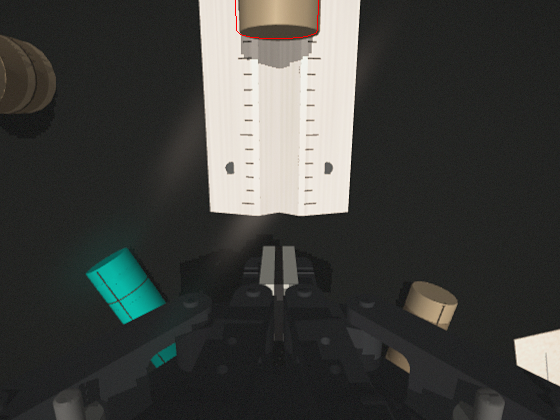

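View pics/top12.png

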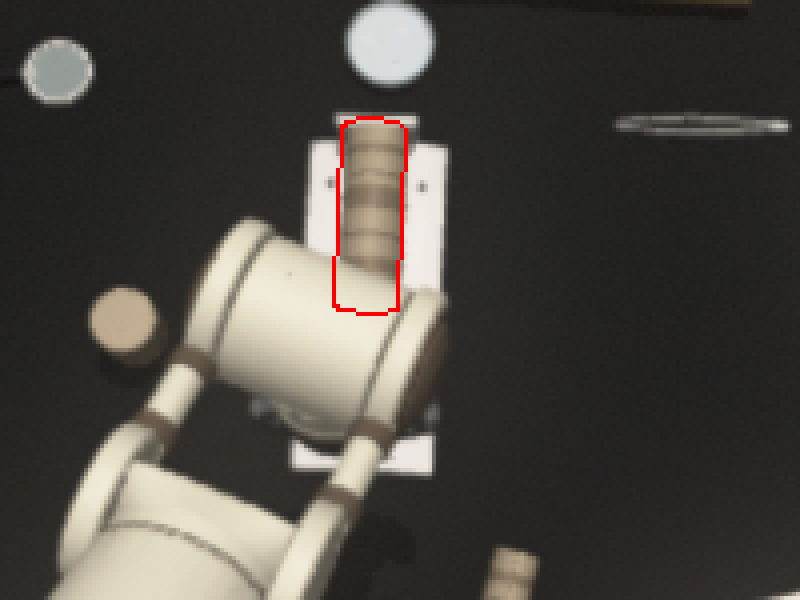

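The core fits the outline predicted for the home pose in both views: its near end at row ~38 in the wrist image, and its far end at the plate in the top image. Nothing is touching it, so I'm handing in.

```bash
python3 -c "
from workcell import order, telemetry
print(order.job_done(), telemetry.sense()['clock'])"
```

```text
the job is handed in; nothing more can be done
the job is handed in; nothing more can be done
```

The long core is in the V groove with its end against the stop plate, and I handed the job in at about 20.6 s of the 67 s allowed. The hand-in gave no verdict.

- **Rolling:** I pushed the core sideways with both open fingers across the bench, up the ramp and into the groove. The most I read on the ramp was about 6 N.
- **Pushing along the groove:** I closed the fingers and pushed on the core's end face, at about 2–2.5 N. At the stop the force rose to about 8 N and the tool stopped, within about 1 mm of where I had predicted. The core was never gripped or lifted.
- **Last checks:** After backing off, the core's outline matched the predicted home position to within a pixel or two in the wrist and top views. The wrist force was about zero.
- **Other things on the bench:** In the last pictures the short standing core, loupe, dish, forceps, jar and probe looked undisturbed. I did not measure any of their positions again, and the beaker was outside the last crops.

None of the checks failed or disagreed. Forces were read only at the end of each move, so a brief peak in between would not show.

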